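# Load a coaster under the leaf spring of its holder

## Robot

A 6-joint arm with a two-finger parallel gripper is mounted at the origin on a cart in front of the work surface, level with it; the furniture and walls round the work are solid. World frame = base frame: x ahead of the robot, y to its left, z up, the work surface at z = 0. Lengths are in mm, angles in rad, forces in N, time in s.
With the tool pointing down it reaches from about 275 to 825 mm from the base axis. Payload 4.9 kg.
Tool frame: the origin (TCP) lies at the very end of the fingers, on their centre line; the grasp point (between the pads) lies 19 mm behind it; z points along the fingers, y is the line along which they close (so a half turn about z gives the same grasp; the last joint's range is limited). The gripper opens to 85 mm and grips with 20 to 120 N. Pads are 22 mm wide; open, the fingers measure 114 mm over their backs; the gripper's body (76 mm by 85 mm) begins 54 mm behind the grasp point. The pads swing forward as they close: fully open they stand 13 mm farther back than shut.
Start: joints at [1.168, 0.326, -0.193, 1.052, 0, 1.437], TCP at [146.06, 530.269, 231.281] pointing down, gripper open.
Joint ranges: [-2.65, 2.65], [-0.97, 1.79], [-1.3, 1.35], [-1.93, 2.1], [-1.47, 1.37], [-3.14, 3.14]. Speed limits (rad/s): [2.57, 2.57, 3.14, 3.14, 3.14, 3.14].

## Interface

Orientations are given as [roll, pitch, yaw] about the fixed x, y, z axes, in that order (R = Rz(yaw) Ry(pitch) Rx(roll)).
In Python, from bench import bot, solve_ik, imaging gives the robot as it stands. Calls block until the motion is done:
- bot.move_ptp(position, orientation): joint-space move of the TCP to a pose.
- bot.movel(position, rot=None, max_speed=150, threshold=None): straight line of the TCP; rot=None keeps the orientation; max_speed is the mean speed in mm/s. With threshold (N) it stops when the force on the tool has changed by that much, and returns True; else False.
- bot.move_j(angles): joint-space move.
- bot.grip(opening, effort=None): opening from 0.0 (shut) to 1.0 (fully open); effort is the grip in N (None keeps the last); returns when the fingers have stopped.
- bot.dwell(seconds).
- solve_ik(position, orientation): joint angles nearest the present ones, or None.
- bot.get_state(): the state.
- imaging.capture(name): name is "scene" or "top" or "wrist"; returns the picture (384x512x3 uint8, blue, green, red); there is no depth.
- imaging.camera_model(name): a dict with "K" (3x3 intrinsics, pixels), "k1" (the pictures are not rectified: a ray, as slopes to the right and down, at radius r is drawn at 1 + k1 r^2 times it, then the intrinsics apply), "position" and "rotation" of the camera in the world. Camera axes: x right, y up, looking along -z (the intrinsics and any distortion apply to the point x, -y, -z); pixel columns grow to the right and rows downward; lengths in mm; the calibration is good to about 2 mm. A picture is of the moment at which its call begins: read the wrist's pose just before it. camera_model takes no time and is no camera call; for the wrist camera it gives the pose at the moment of the call.
A pose or a line that the arm cannot do raises bot.IKError and nothing moves.
- bot.sign_off(): hands the job in; it is judged then, once.
The state is a dict: "t": time; "qpos": joint angles; "joint_velocities": joint speeds; "effort": joint torques, N m; "tcp_pos": TCP position; "orientation": TCP orientation; "contact_force": force on the tool from outside, world axes, zero at the start; "wrist_torque": the same for the moment, N m; "opening": opening from 0.0 (shut) to 1.0 (fully open); "gripper_force": force on a finger pad.
Only numpy, scipy, OpenCV 4.12 (cv2) and the standard library are available. Lean on these libraries where they do the work, as an engineer would, in place of code of your own. Each camera call takes 0.05 s, during which the arm holds its last target. There are 200 camera calls.

## Task

Put the wooden coaster away in its spring-floored holder: with the fingertips press it firmly down against the sprung floor, keep it pressed while you slide it in under the nose of the steel leaf spring until it is fully home against the end block, then let go so that the leaf spring clamps it there. Do not pick the coaster up, keep the fingers off the leaf spring, and leave the coffee cup, the matchbox and the tea light where they stand.

Things in the scene. Friction and masses are not known exactly. Their poses are not given: they have to be found in the camera images.
- coaster: flat square wooden coaster, 79 x 79 mm and 8 mm thick, loose, lying flat on the sprung floor of the holder between its two rails, short of the leaf spring, its sides along the holder's (within 1 degree or so, give or take quarter turns); origin at the centre of its underside, z up
- holder: fixed coaster holder 197 mm long, 103 wide, 50 high, roughly crosswise before the robot. Origin on the worktop (z = 0) midway between the rails; x = slide direction, mouth to end block; z up. Two wooden rails, 36 mm high, inner faces at y = +-41.5 mm, x = -85 to +112 mm. Between them a sprung floor, its top 26 mm high when free; so the free coaster's top is 34 mm high
- floor_plate (a joint): how far the sprung floor is pressed down: 0 free, 0.012 m at its stop. It sinks level wherever pressed; about 4.5 N starts it, 8 N sinks it 6 mm, 11.5 N takes it to the stop. Slippery aluminium (friction 0.15 on the coaster, a fingertip has 0.6 or more), so a fingertip pressing on the coaster drags it along
- leaf: steel leaf spring 46 mm wide, from the top of the end block back over the channel; origin at its pivot, holder x = +108 mm, 44 mm high. Gives upward only. Behind its nose it dips to 25.5 mm high at x = +67 mm, so the entering coaster lifts it and is dragged and pressed down with 2 to 8 N. Not to be touched by the fingers
- nose (a point): middle of the lower edge of the leaf spring's nose, an upright steel edge at holder x = +45 mm, 29 to 44 mm high. The free coaster runs against it, its top being 5 mm too high: pressed down 6 to 11 mm it passes under. Even fully home the coaster's rear 45 mm stay uncovered before the nose: press near the rear edge
- stop (a point): foot of the wooden end block's face at the height of the free floor, holder x = +80 mm, 26 mm high; the block is 46 mm high. Fully home the coaster's edge meets it and the coaster's centre is at holder x = +40.5 mm
- coffee_cup: small green and orange coffee cup with a handle, bystander, 56 mm high, 58 x 89 mm; origin on its underside
- matchbox: red matchbox, bystander, 36 x 53 x 15 mm; origin at the centre of its underside
- tealight: tea light in an aluminium cup, bystander, diameter 38 mm, 18 mm high; origin at the centre of its underside

How it is judged:
By the outcome, as a careful person would: the job done as asked, in the order asked, and still so for the second after the job is handed in, with the robot touching nothing.
It also fails if it takes over 32 s, if anything falls off the work surface, if the arm or the gripper's body presses on something with over 40 N, if the wrist force passes 120 N, or if a joint passes its speed limit or range.

## Working session

There is one attempt and no reset: what is moved stays moved. The work goes in short steps, each a Python script; the robot and the scene stay as the last script left them, time stands still between calls to the robot, and variables do not carry over. Pictures are saved under pics/ and viewed, at most 10 in all, crops included, and the job is handed in when it is done.

```bash
mkdir -p pics; ls; python3 - <<'E'
from bench import bot, solve_ik, imaging
import cv2
for n in ("top","scene"):
    cv2.imwrite(f"pics/{n}0.png",imaging.capture(n))
    print(n,imaging.camera_model(n))
print(bot.get_state())
E
```

```text
pics
top {'K': array([[488.67927255,   0.        , 258.69750362],
       [  0.        , 488.67927255, 194.25963985],
       [  0.        ,   0.        ,   1.        ]]), 'k1': -0.02901641765879565, 'position': array([ 466.41421579,  106.89585335, 1119.96986249]), 'rotation': array([ 0.05973378, -0.01302249, -1.58065118])}
scene {'K': array([[346.61310093,   0.        , 252.01097267],
       [  0.        , 346.61310093, 182.54003891],
       [  0.        ,   0.        ,   1.        ]]), 'k1': -0.07537002061517727, 'position': array([ 81.43508559, 349.48965615, 721.65069461]), 'rotation': array([ 0.67704562,  0.00982325, -2.12921401])}
{'t': 0.1, 'qpos': array([ 1.16782567e+00,  3.26866248e-01, -1.93484750e-01,  1.05199516e+00,
       -1.55012664e-05,  1.43658318e+00]), 'joint_velocities': array([-0.00089839, -0.00016262,  0.00343421, -0.00119849,  0.00104761,
       -0.00122223]), 'effort': array([ 7.85862903e-04, -4.44239402e+01,  2.63037640e+01,  7.84020609e-03,
       -5.49846675e-05, -4.14291790e-06]), 'tcp_pos': array([145.83843158, 529.77333648, 230.58172014]), 'orientation': array([-3.14005468e+00, -1.92022236e-04,  2.87283502e+00]), 'contact_force': array([-0.42231562, -0.08005967, -0.4700463 ]), 'wrist_torque': array([-0.03139619, -0.07159127,  0.02148345]), 'gripper_force': 0.0, 'opening': 0.9988018104288854}
```

View pics/top0.png

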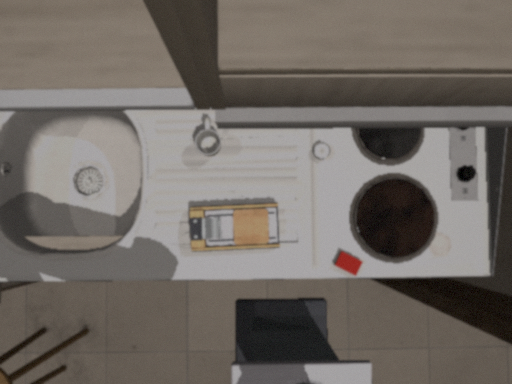

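View pics/scene0.png

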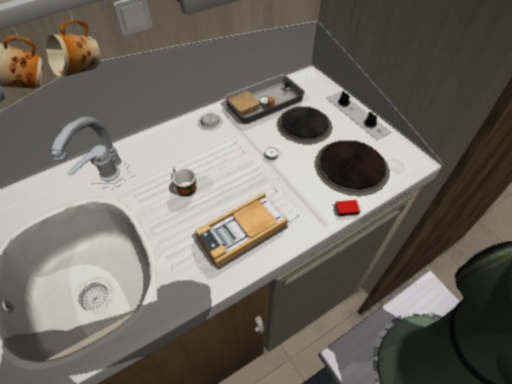

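The top view shows the holder at about (190–279, 204–250), with the end block on the left at (195,228) and the coaster at (255,225). The slide is to the left, which is world +y. The cup is at (207,140), the tea light at (321,150) and the matchbox at (348,262). I'll write a helper and get a close look.

```bash
cat > h.py <<'E'
import numpy as np, cv2
from scipy.spatial.transform import Rotation as R
from bench import bot, solve_ik, imaging
def w(m,uv,z):
    "pixels -> world at height z"
    K=m["K"]; p=cv2.undistortPoints(np.array(uv,float).reshape(-1,1,2),K,np.array([m["k1"],0,0,0]))[:,0]
    d=np.c_[p[:,0],-p[:,1],-np.ones(len(p))]
    rot=np.array(m["rotation"]); M=rot if rot.shape==(3,3) else R.from_euler("xyz",rot).as_matrix()
    d=d@M.T; o=np.array(m["position"]); return o+d*((z-o[2])/d[:,2])[:,None]
def px(m,P):
    rot=np.array(m["rotation"]); M=rot if rot.shape==(3,3) else R.from_euler("xyz",rot).as_matrix()
    c=(np.atleast_2d(P)-m["position"])@M; p=np.c_[c[:,0],-c[:,1]]/-c[:,2:]
    p=p*(1+m["k1"]*(p**2).sum(1))[:,None]; return p@m["K"][:2,:2].T+m["K"][:2,2]
E
python3 - <<'E'
from h import *
m=imaging.camera_model("top")
a=w(m,[(190,207),(277,204),(279,248),(190,250)],36);print(a.round(0))
print(np.linalg.norm(a-np.roll(a,-1,0),axis=1))
print(w(m,[(234,209),(268,208),(270,244),(235,245)],34).round(0))
print(w(m,[(207,140),(321,150),(348,262)],20).round(0))
c=w(m,[(245,227)],34)[0]
for yaw in (0,np.pi/2,-np.pi/2,np.pi):
    q=solve_ik([c[0],c[1],220],[np.pi,0,yaw]);print(yaw,q)
mw=imaging.camera_model("wrist");s=bot.get_state()
Mt=R.from_euler("xyz",s["orientation"]).as_matrix(); Mc=R.from_euler("xyz",mw["rotation"]).as_matrix()
print("cam in tool",Mt.T@(mw["position"]-s["tcp_pos"]),"\n",(Mt.T@Mc).round(2),mw["K"])
E
```

```text
[[504. 245.  36.]
 [509.  52.  36.]
 [412.  48.  36.]
 [409. 245.  36.]]
[193.02356049  97.38854135 196.4305157   94.86315799]
[[499. 147.  34.]
 [500.  72.  34.]
 [421.  68.  34.]
 [419. 146.  34.]]
[[ 656.  208.   20.]
 [ 632.  -51.   20.]
 [ 378. -107.   20.]]
0 [ 0.10678417  0.19665666 -0.39812693  0.97601273  0.         -3.03480848]
1.5707963267948966 [ 0.10678417  0.19665666 -0.39812693  0.97601273  0.          1.6775805 ]
-1.5707963267948966 [ 0.10678417  0.19665666 -0.39812693  0.97601273  0.         -1.46401215]
3.141592653589793 [ 0.10678417  0.19665666 -0.39812693  0.97601273  0.          0.10678417]
cam in tool [  70.03487365    0.73211014 -142.72892167] 
 [[ 0.    0.96  0.27]
 [ 1.   -0.   -0.  ]
 [-0.    0.27 -0.96]] [[336.48867292   0.         258.56872058]
 [  0.         336.48867292 194.43186192]
 [  0.           0.           1.        ]]
```

```bash
python3 - <<'E'
from h import *
bot.move_ptp([462,160,160],[np.pi,0,-np.pi/2])
m=imaging.camera_model("wrist"); im=imaging.capture("wrist")
cv2.imwrite("pics/w1.png",im); np.save("w1.npy",m,allow_pickle=True)
cv2.imwrite("pics/w1b.png",cv2.resize(im,(800,600),interpolation=cv2.INTER_CUBIC))
s=bot.get_state();print(s["t"],s["tcp_pos"],s["orientation"],s["contact_force"])
E
```

```text
2.55 [461.93058015 160.38616615 160.05776385] [-3.14151422e+00  1.52174976e-04 -1.57027755e+00] [-0.00221407 -0.23908919 -0.2655537 ]
```

View pics/w1b.png

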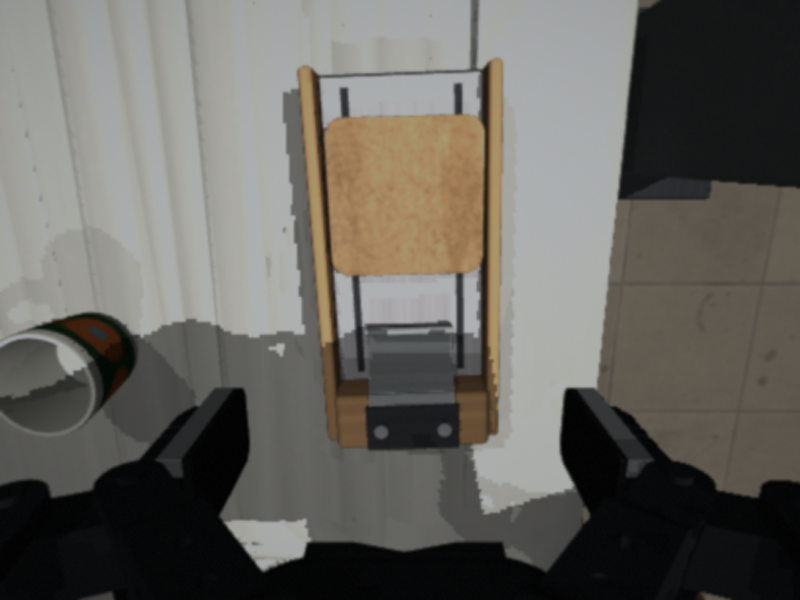

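The picture (800×600) shows the coaster with its edges at columns 327/485 and rows 115/275. The rails run from (309,70) to (333,438) on the left and from (495,62) to (494,432) on the right. The nose edge is at row ~323, columns 367–452, and the end block face is at row ~380.

```bash
python3 - <<'E'
from h import *
m=np.load("w1.npy",allow_pickle=True).item()
f=lambda l,z:w(m,(np.array(l,float)+.5)/1.5625-.5,z).round(1)
print("coaster T B L R\n",f([(404,115),(407,275),(327,195),(485,195)],34))
r=f([(309,70),(334,438),(495,62),(494,432)],36);print("rails\n",r)
print("len",np.linalg.norm(r[1]-r[0]),np.linalg.norm(r[3]-r[2]),np.linalg.norm(r[2]-r[0]))
print("nose",f([(367,325),(452,322)],44), "block",f([(338,381),(487,377)],46))
for a,b in ((0,1),(2,3)): d=r[b]-r[a];print(np.degrees(np.arctan2(d[1],d[0])))
print("cup",f([(45,385)],56))
E
```

```text
coaster T B L R
 [[461.2  73.7  34. ]
 [459.6 152.6  34. ]
 [499.8 111.6  34. ]
 [420.6 111.5  34. ]]
rails
 [[505.7  54.   36. ]
 [500.8 246.9  36. ]
 [418.8  50.5  36. ]
 [410.1 243.   36. ]]
len 192.9622242823709 192.69649711398492 86.9704547533241
nose [[480.2 176.8  44. ]
 [436.3 175.2  44. ]] block [[496.  207.4  46. ]
 [417.2 205.   46. ]]
91.45510087363687
92.58771069177736
cup [[643.8 205.3  56. ]]
```

```bash
python3 - <<'E'
from h import *
def st(l):
    s=bot.get_state();print(l,round(s["t"],2),s["tcp_pos"].round(1),s["contact_force"].round(1),round(s["opening"],2),flush=True);return s
o=[np.pi,0,-np.pi/2+.035]
bot.grip(0.0,40)
bot.move_ptp([461.2,91,70],o); st("above")
bot.movel([461.2,91,44],max_speed=60); st("z44")
hit=bot.movel([461.2,91,28],max_speed=15,threshold=2.0); st(f"hit {hit}")
cv2.imwrite("pics/w2.png",cv2.resize(imaging.capture("wrist"),(800,600)))
E
```

```text
above 3.84 [461.4  91.1  70.3] [ 0.2 -0.1  0.3] 0.0
z44 4.42 [460.9  91.2  43.8] [ 0.2 -0.5 -0.6] 0.0
hit True 5.13 [461.2  91.   33.6] [-0.1  0.5  4.9] -0.0
```

View pics/w2.png

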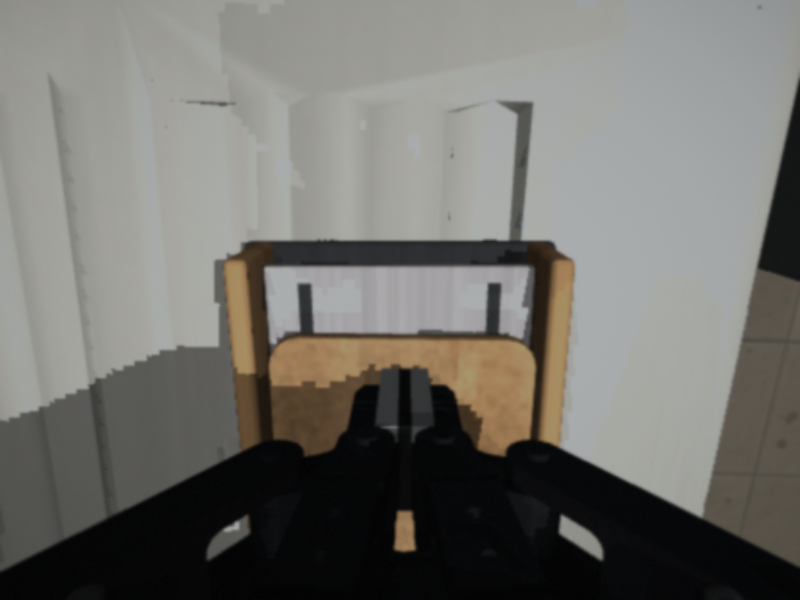

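The shut fingertips sit centred on the coaster near its rear edge (edge at row 336, fingertips at (405,375)). Contact came at z = 33.6, as expected. Next I press down and slide.

```bash
python3 - <<'E'
from h import *
def st(l):
    s=bot.get_state();print(l,round(s["t"],2),s["tcp_pos"].round(1),s["contact_force"].round(1),flush=True);return s
z=25.0
bot.movel([461.2,91,z],max_speed=20); s=st("pressed")
while s["contact_force"][2]<8.5 and z>22.5:
    z-=.7; bot.movel([461.2,91,z],max_speed=20); s=st("more")
for d in (8,16,24,32,40,46):
    bot.movel([461.2-.035*d,91+d,z],max_speed=30); s=st(d)
    if abs(s["contact_force"][1])>7: break
E
```

```text
pressed 5.76 [461.2  91.   25.5] [-2.5  0.4  9.8]
8 6.17 [462.   98.7  25.8] [-0.  -1.1  9.1]
16 6.59 [461.9 106.7  25.9] [-0.4 -1.5  9.1]
24 7.01 [461.7 114.7  25.9] [-0.4 -1.8  8.6]
32 7.42 [461.4 122.7  25.9] [ 0.7 -2.4 10.5]
40 7.84 [461.1 130.8  25.9] [ 0.3 -1.   9.2]
46 8.19 [460.8 136.8  25.9] [-0.6 -1.9  8.9]
```

```bash
python3 - <<'E'
from h import *
def st(l):
    s=bot.get_state();print(l,round(s["t"],2),s["tcp_pos"].round(1),s["contact_force"].round(1),flush=True);return s
for d in (50,53,55,57,59,61,63,65):
    bot.movel([461.2-.035*d,91+d,25.0],max_speed=20); s=st(d)
    if s["contact_force"][1]<-4: break
cv2.imwrite("pics/w3.png",cv2.resize(imaging.capture("wrist"),(800,600)))
cv2.imwrite("pics/s3.png",cv2.resize(imaging.capture("scene")[170:290,180:310],None,fx=4.6,fy=4.6,interpolation=2))
E
```

```text
50 8.54 [460.7 140.1  25.7] [ 0.5 -3.4  7.6]
53 8.84 [460.4 142.7  25.6] [ 0.3 -5.4  7.5]
```

View pics/w3.png

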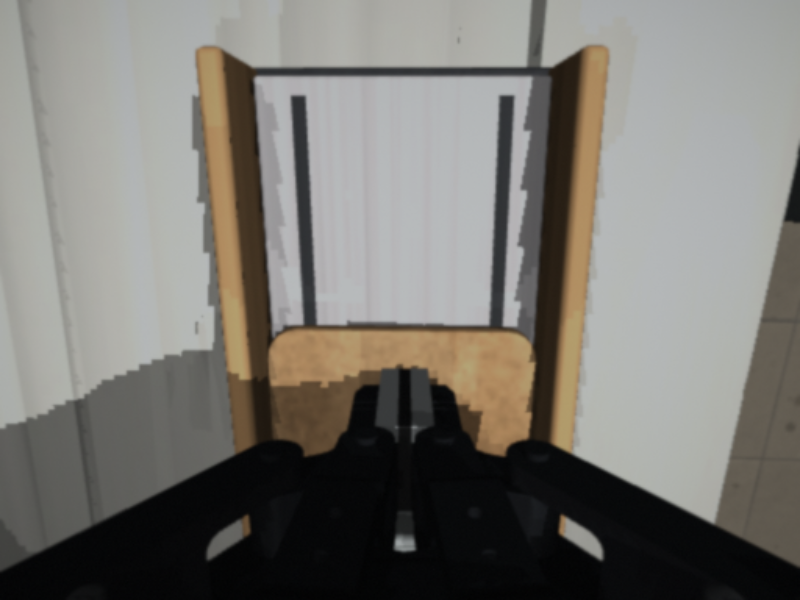

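The coaster has followed the fingers, and drag from the leaf is starting. I'll press a bit deeper and continue.

```bash
python3 - <<'E'
from h import *
def st(l):
    s=bot.get_state();print(l,round(s["t"],2),s["tcp_pos"].round(1),s["contact_force"].round(1),flush=True);return s
bot.movel([461.2-.035*53,144,22.8],max_speed=20); st("deeper")
for d in (55,57,59,61,63,65):
    bot.movel([461.2-.035*d,91+d,22.8],max_speed=20); s=st(d)
    if s["contact_force"][1]<-8: break
m=imaging.camera_model("wrist");np.save("w4.npy",m)
cv2.imwrite("pics/w4.png",cv2.resize(imaging.capture("wrist"),(800,600)))
E
```

```text
deeper 9.2 [460.5 143.   23.6] [-0.1 -3.8 10.7]
55 9.45 [460.6 145.3  23.8] [-0.7 -2.9 11.3]
57 9.7 [460.5 147.3  23.8] [-0.1 -2.5 10.5]
59 9.95 [460.5 149.4  23.8] [ 0.5 -2.2 10.8]
61 10.2 [460.5 151.4  23.8] [ 0.6 -1.5 10.7]
63 10.45 [460.4 153.4  23.8] [ 0.4 -3.1 11.1]
65 10.7 [460.3 155.4  23.8] [ 0.6 -2.8 10.8]
```

View pics/w4.png

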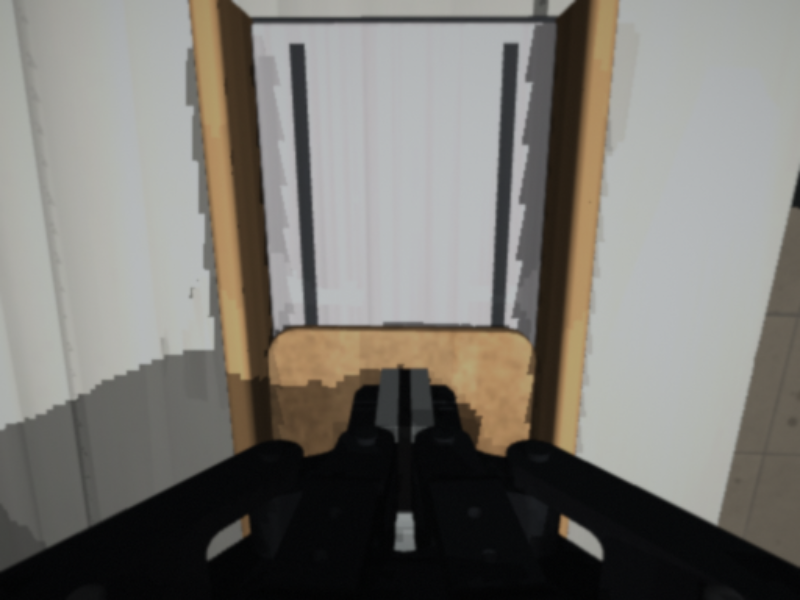

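The coaster still follows (rear edge at row 326) and there's no stop yet. I'll measure its rear edge against the holder's mouth (rail ends x = -85).

```bash
python3 - <<'E'
from h import *
m=np.load("w4.npy",allow_pickle=True).item()
f=lambda l,z:w(m,(np.array(l,float)+.5)/1.5625-.5,z).round(1)
print("rear",f([(404,328)],23.6),"floor front end",f([(404,22)],14), "dip",f([(404,18)],10))
E
python3 - <<'E'
from h import *
m=np.load("w1.npy",allow_pickle=True).item()
f=lambda l,z:w(m,(np.array(l,float)+.5)/1.5625-.5,z).round(1)
print("orig floor mouth end",f([(400,75)],26),f([(400,73)],26))
mt=imaging.camera_model("top"); print("nose/z", f([(410,324)],29))
E
```

```text
rear [[460.2 135.1  23.6]] floor front end [[463.  54.  14.]] dip [[463.1  52.1  10. ]]
orig floor mouth end [[463.2  54.8  26. ]] [[463.2  53.9  26. ]]
nose/z [[457.8 181.1  29. ]]
```

```bash
python3 - <<'E'
from h import *
def st(l):
    s=bot.get_state();print(l,round(s["t"],2),s["tcp_pos"].round(1),s["contact_force"].round(1),flush=True);return s
for d in (66.5,68,69,70,71,72,73):
    bot.movel([461.2-.035*d,91+d,22.8],max_speed=15); s=st(d)
    if s["contact_force"][1]<-6: break
m=imaging.camera_model("wrist");np.save("w5.npy",m)
cv2.imwrite("pics/w5.png",cv2.resize(imaging.capture("wrist"),(800,600)))
E
```

```text
66.5 11.0 [460.4 156.2  23.8] [ 0.6 -5.  10.3]
68 11.25 [460.5 157.1  23.8] [ 0.4 -5.8  9.9]
69 11.5 [460.5 157.8  23.8] [ 0.2 -7.9 10.3]
```

View pics/w5.png

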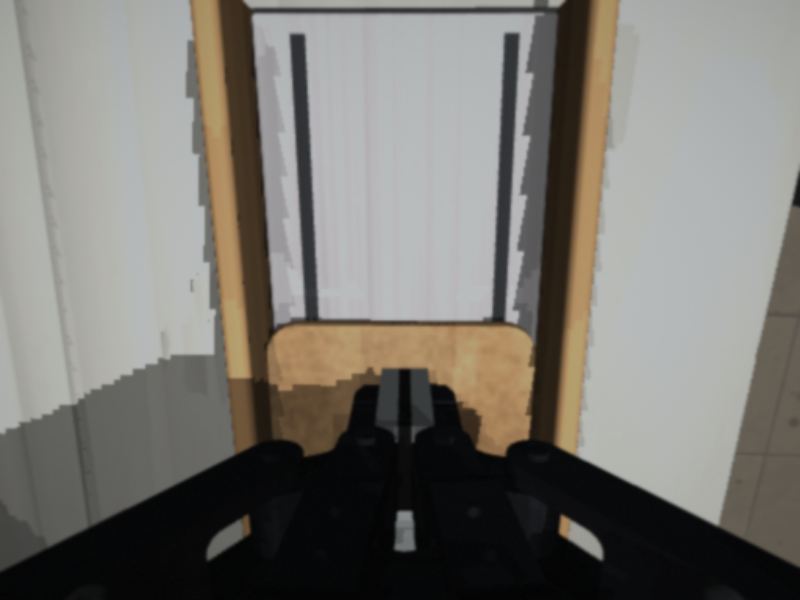

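```bash
python3 - <<'E'
from h import *
def st(l):
    s=bot.get_state();print(l,round(s["t"],2),s["tcp_pos"].round(1),s["contact_force"].round(1),flush=True);return s
for d in (70.5,72):
    bot.movel([461.2-.035*d,91+d,22.5],max_speed=15); s=st(d)
m=imaging.camera_model("wrist"); im=cv2.resize(imaging.capture("wrist"),(800,600));cv2.imwrite("pics/w6.png",im)
def edge(im):  # coaster rear: row of strongest saturation rise, columns 330-360 & 450-470
    s=cv2.cvtColor(im,cv2.COLOR_BGR2HSV)[:,:,1].astype(float)
    p=np.r_[s[:,330:360].T,s[:,450:470].T].mean(0); g=np.convolve(p,[1,1,1,-1,-1,-1],"same"); return 250+np.argmax(g[250:350])
for n,mm,i in (("w4",np.load("w4.npy",allow_pickle=True).item(),cv2.imread("pics/w4.png")),("w5",np.load("w5.npy",allow_pickle=True).item(),cv2.imread("pics/w5.png")),("now",m,im)):
    e=edge(i);print(n,e,w(mm,[((404.5)/1.5625-.5,(e+.5)/1.5625-.5)],23.6).round(1))
E
```

```text
70.5 11.8 [460.5 158.8  23.6] [ 0.6 -9.1 12.3]
72 12.05 [460.5 160.5  23.6] [ 1.4 -7.7 10.8]
w4 327 [[460.2 134.8  23.6]]
w5 322 [[460.4 135.7  23.6]]
now 313 [[460.4 135.6  23.6]]
```

The coaster has stalled (rear stays at y≈135.6 while the fingertip slips forward at 8–9 N), so it's against the end block. Now I let go and check.

```bash
python3 - <<'E'
from h import *
def st(l):
    s=bot.get_state();print(l,round(s["t"],2),s["tcp_pos"].round(1),s["contact_force"].round(1),flush=True);return s
x,y=461.2-.035*72,163
bot.movel([x,y-1,42],max_speed=30); st("up")
bot.movel([x,y-1,110],max_speed=120)
bot.move_ptp([462,200,190],[np.pi,0,-np.pi/2]); bot.grip(1.0); bot.dwell(.2); st("look")
np.save("w7.npy",imaging.camera_model("wrist"))
cv2.imwrite("pics/w7.png",cv2.resize(imaging.capture("wrist"),(800,600),interpolation=2))
cv2.imwrite("pics/s7.png",cv2.resize(imaging.capture("scene")[130:290,150:370],None,fx=3.5,fy=3.5,interpolation=2))
E
```

```text
up 12.9 [458.5 162.1  41.9] [ 0.2  0.2 -0.6]
look 15.04 [462. 200. 190.] [-0.4 -0.   0.4]
```

View pics/w7.png

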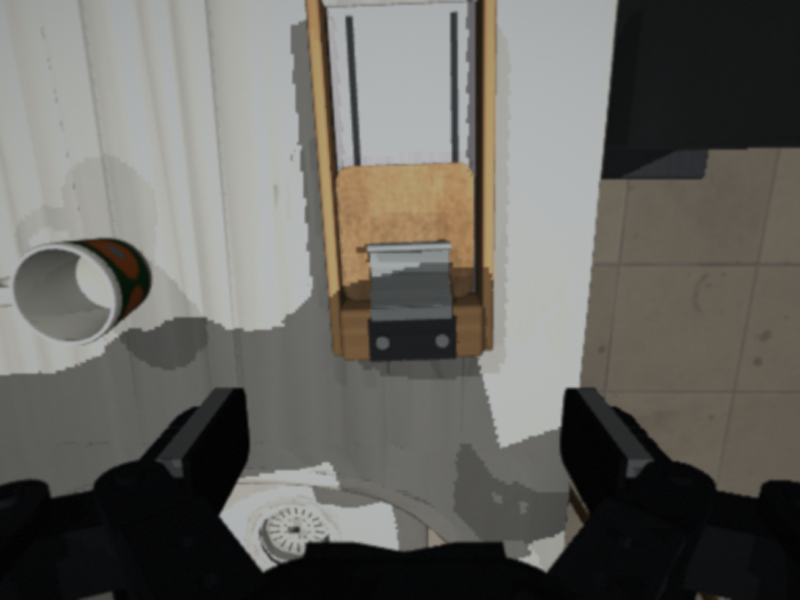

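View pics/s7.png

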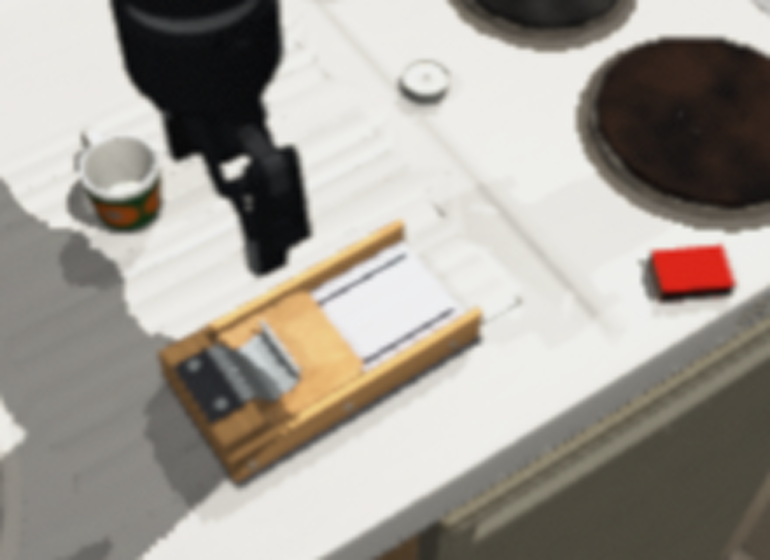

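The leaf's nose (367–452, row 245) now rests over the coaster (rear edge row 166), which reaches the block (row ~298). The cup, tea light and matchbox are unmoved. One numeric check of "fully home" before handing in.

```bash
python3 - <<'E'
from h import *
m=np.load("w7.npy",allow_pickle=True).item()
f=lambda l,z:w(m,(np.array(l,float)+.5)/1.5625-.5,z).round(1)
for z in (28,31): print("rear",z,f([(404,166)],z))
print("nose",f([(410,250)],31),"block",f([(350,298),(475,295)],46),"rail ends",f([(335,356),(490,349)],36),"end block back",f([(345,360)],46))
im=cv2.imread("pics/w7.png")[225:375,310:510];cv2.imwrite("pics/w7c.png",cv2.resize(im,None,fx=4,fy=4,interpolation=2))
E
```

```text
rear 28 [[461.3 137.8  28. ]]
rear 31 [[461.3 137.7  31. ]]
nose [[457.7 184.8  31. ]] block [[491.7 209.6  46. ]
 [421.1 207.8  46. ]] rail ends [[502.8 248.6  36. ]
 [409.5 244.   36. ]] end block back [[495.6 247.1  46. ]]
```

View pics/w7c.png

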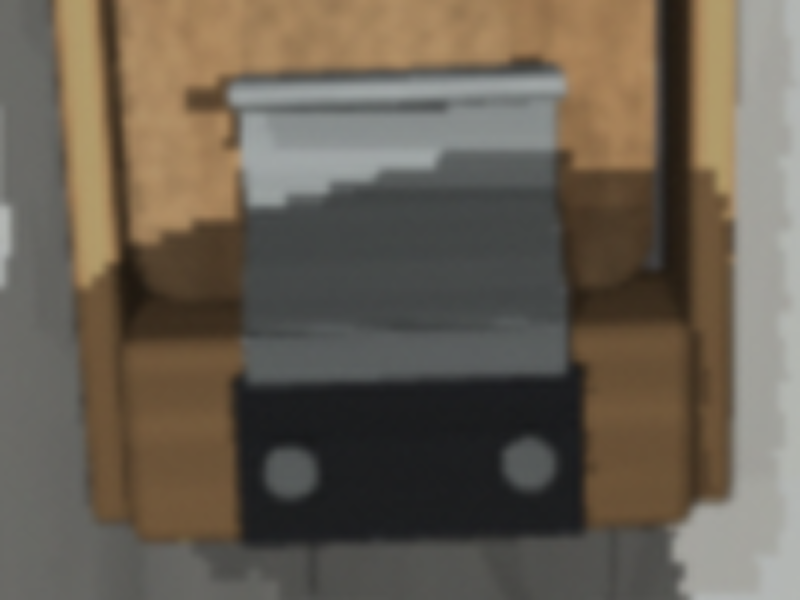

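The crop shows the coaster's front edge meeting the block's face at crop row ~300. The face runs from there up to its top edge at row ~335.

```bash
python3 - <<'E'
from h import *
m=np.load("w7.npy",allow_pickle=True).item()
f=lambda l,z:w(m,(np.array(l,float)/4+[310,225]+.5)/1.5625-.5,z).round(1)
print("face top",f([(190,338),(630,322)],46),"coaster front",f([(190,301),(615,289)],30))
E
```

```text
face top [[487.6 216.4  46. ]
 [425.2 213.9  46. ]] coaster front [[489.  215.3  30. ]
 [425.6 213.4  30. ]]
```

```bash
python3 - <<'E'
from bench import bot
print(bot.sign_off())
E
```

```text
the job is handed in; nothing more can be done
None
```

The coaster is in its holder, pushed home against the end block (within about 1 mm by the camera) and clamped under the leaf spring. The cup, matchbox and tea light look unmoved in the pictures, and the job is handed in after about 15 s of robot time.

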